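# Stack the cream pots for two make-up calls

## Task

Set out the cream pots for two make-up calls, finishing the red stand before you begin the blue one. In the middle of each stand put the large pot whose lid has the stand's colour, and then stand the small pot of the same colour centrally on its lid. Leave the green pots, the spray bottle and the brush jar where they are.

Things in the scene. Friction and masses are not known exactly. Their poses are not given: they have to be found in the camera images.
- red_large_pot: Large cream pot (to be moved): upright round pot, white body and red lid, 54 mm in diameter all the way up, 46 mm high, flat lid, about 90 g, loose on the table. Origin at the centre of its underside, z up.
- red_small_pot: Small cream pot (to be moved): upright round pot, white body and red lid, 38 mm in diameter all the way up, 34 mm high, flat lid, about 40 g, loose on the table. Origin at the centre of its underside, z up.
- blue_large_pot: Large cream pot (to be moved): upright round pot, white body and blue lid, 54 mm in diameter all the way up, 46 mm high, flat lid, about 90 g, loose on the table. Origin at the centre of its underside, z up.
- blue_small_pot: Small cream pot (to be moved): upright round pot, white body and blue lid, 38 mm in diameter all the way up, 34 mm high, flat lid, about 40 g, loose on the table. Origin at the centre of its underside, z up.
- green_large_pot: Large cream pot (a bystander, to be left where it is): upright round pot, white body and green lid, 54 mm in diameter all the way up, 46 mm high, flat lid, about 90 g, loose on the table. Origin at the centre of its underside, z up.
- green_small_pot: Small cream pot (a bystander, to be left where it is): upright round pot, white body and green lid, 38 mm in diameter all the way up, 34 mm high, flat lid, about 40 g, loose on the table. Origin at the centre of its underside, z up.
- red_stand: Red stand, fixed to the table: flat round disc 88 mm in diameter and 8 mm thick, red with a white round spot 62 mm across in the middle of its flat top. Empty at the start. Origin at the centre of its underside, so its top lies 8 mm above the origin, z up.
- blue_stand: Blue stand, fixed to the table: flat round disc 88 mm in diameter and 8 mm thick, blue with a white round spot 62 mm across in the middle of its flat top. Empty at the start. Origin at the centre of its underside, so its top lies 8 mm above the origin, z up.
- spray_bottle: Bystander: upright amber spray bottle with a black cap, 50 mm in diameter, 133 mm high, loose. Origin at the centre of its underside, z up.
- brush_jar: Bystander: dark grey metal jar 72 mm in diameter and 75 mm high with make-up brushes standing in it, 140 mm high in all, loose. Origin at the centre of its underside, z up.

How it is judged:
By the outcome, as a careful person would: the job done as asked, in the order asked, and still so for the second after the job is handed in, with the robot touching nothing.
It also fails if it takes over 106 s, if anything falls off the work surface, if the arm or the gripper's body presses on something with over 40 N, if the wrist force passes 120 N, or if a joint passes its speed limit or range.

## Robot

A 6-joint arm with a two-finger parallel gripper is mounted at the origin on the work surface. World frame = base frame: x ahead of the robot, y to its left, z up, the work surface at z = 0. Lengths are in mm, angles in rad, forces in N, time in s.
With the tool pointing down it reaches from about 350 to 975 mm from the base axis. Payload 17.4 kg.
Tool frame: the origin (TCP) lies midway between the tips of the shut fingers; the grasp point (between the pads) lies 19 mm behind it; x points along the fingers, z is the direction in which the jaws open and shut, and the axes are right-handed (so a half turn about x gives the same grasp; the last joint's range is limited). The gripper opens to 85 mm and grips with 20 to 120 N. Pads are 22 mm wide; open, the fingers measure 114 mm over their backs; the gripper's body (76 mm by 85 mm) begins 54 mm behind the grasp point. The pads swing forward as they close: fully open they stand 13 mm farther back than shut.
Start: joints at [1.154, 0.116, 1.442, -0, 1.584, -0.038], TCP at [249.627, 627.151, 231.303] pointing down, gripper open.
Joint ranges: [-2.83, 2.83], [-0.83, 2.19], [0.07, 2.5], [-1.14, 4.28], [0.01, 3], [-2.97, 2.97]. Speed limits (rad/s): [1.89, 1.89, 2.22, 3.14, 3.14, 3.14].

## Interface

Orientations are given as a rotation vector (axis times angle).
In Python, from bench import bot gives the robot as it stands.
- The arm moves only by the tool apply_moves, never from a script. Its argument "motion" is a list of rows, each an object with "offset": the shift along the tool's x, y, z in cm, a list of three; "twist": the turn, a rotation vector about the tool's x, y, z in rad, a list of three. A call has 1 to 8 rows; each row shifts and turns the commanded pose from where the row before left it, along the tool's axes as they then stand; what a row does not reach is not made up. A row lasts 1/10 s, in which the tool goes at most 50 mm and 8.59 degrees, less where a joint would pass 70% of its speed; a pose out of reach is approached as far as the arm can. A call with a gripper value outside its range is refused whole. "claw" is the gripper command: -1 is shut, 1 is fully open, values between are in proportion, set as the call begins (left out, the last holds). The fingers move at their own pace and stop on an object; the grip force is fixed at half the most. Time passes only in rows, so rows that do not move let the fingers close. It gives the time, the measured TCP pose, the force and the opening at its end, in the units of the state.
- bot.read_state(): the state, without advancing time (a new reading comes with each control period).
- bot.read_camera(name): name is "side" or "top"; returns a dict with "color" (480x640x3 uint8, blue, green, red), "mtx" (3x3 intrinsics, pixels), "k1" (the pictures are not rectified: a ray, as slopes to the right and down, at radius r is drawn at 1 + k1 r^2 times it, then the intrinsics apply), "R" (3x3) and "t" (3): a world point X has camera coordinates R X + t. Camera axes: x right, y down, z forward; pixel columns grow to the right and rows downward; lengths in mm; the calibration is good to about 2 mm. A picture is of the moment at which its call begins. There is no depth.
- bot.finish_job(): hands the job in, once; it reports no verdict.
Trained networks look in the newest picture that a camera, given by its name, has taken for a name from the list of things; names that differ only in an ending like _2 or _b are one class to them, and where a whole thing is asked for, a point or a joint stands for the part that bears it (a point fixed in the world has none). Each returns a list of dicts, best first, with "conf" (0 to 1); they miss things now and then, are a little off and sometimes report something else, mostly with a low value. They report only what shows in the picture. A call takes as long as a camera call.
- bot.search_frame(camera, name): "point" ([column, row] as shares, 0 to 1, of the picture: columns of its width, rows of its height, amid what is visible of it).
- bot.masks_of(camera, name): "mask" (480x640 bool, what is visible of it) and "point" ([column, row] as shares, 0 to 1, of the picture: columns of its width, rows of its height, amid what is visible of it).
The state is a dict: "t": time; "q": joint angles; "dq": joint speeds; "joint_efforts": joint torques, N m; "tool_pos": TCP position; "orientation": TCP orientation; "contact_force": force on the tool from outside, world axes, zero at the start; "wrist_torque": the same for the moment, N m; "width": opening from 0.0 (shut) to 1.0 (fully open).
Only numpy, scipy, OpenCV 4.12 (cv2) and the standard library are available. Lean on these libraries where they do the work, as an engineer would, in place of code of your own. Each camera call takes 0.05 s, during which the arm holds its last target.

## Working session

There is one attempt and no reset: what is moved stays moved. The work goes in short steps, Python scripts to look and compute and a tool call to move; the robot and the scene stay as the last step left them, time stands still between calls to the robot, and variables do not carry over. Pictures are saved under pics/ and viewed, and the job is handed in when it is done.

Besides the shell and the picture viewer there is one more tool, called after "Request:" by a JSON object that holds its "method" and its "body", one argument or row to a line. apply_moves: Moves the arm, as the interface text tells. Its arguments: {"type":"object","properties":{"motion":{"type":"array"},"claw":{"type":"number"}},"required":["motion"]}

```bash
ls; mkdir -p pics; python3 - <<'E'
from bench import bot
import cv2,numpy as np
print(bot.read_state())
for c in("top","side"):
    d=bot.read_camera(c); cv2.imwrite(f"pics/{c}0.png",d["color"]); print(c,d["mtx"],d["k1"],d["R"],d["t"], -d["R"].T@d["t"])
E
```

```text
pics
{'t': 0.0, 'q': array([ 1.15421187e+00,  1.16486115e-01,  1.44225476e+00, -2.02267637e-06,
        1.58400111e+00, -3.77905929e-02]), 'dq': array([ 0.00181766,  0.00059952, -0.00209196,  0.00091529,  0.0006006 ,
       -0.00100817]), 'joint_efforts': array([ 2.47634074e-03, -7.31996226e+01, -6.32472610e+01,  1.11482544e-05,
        6.82393744e-03,  6.57264536e-05]), 'tool_pos': array([249.5422342 , 626.97771735, 230.56860778]), 'orientation': array([-0.92643839,  1.36592022,  0.92543139]), 'contact_force': array([-0.18697276, -0.15618961, -0.21238353]), 'wrist_torque': array([0.0012245 , 0.01479363, 0.0118253 ]), 'width': 1.0018660937174118}
top [[527.41459818   0.         317.51834142]
 [  0.         527.41459818 236.34224516]
 [  0.           0.           1.        ]] -0.050754934249900886 [[-0.12181702 -0.99254195 -0.00459235]
 [-0.97222318  0.12025233 -0.20080208]
 [ 0.19985672 -0.01999632 -0.97962107]] [  38.91100764  501.92426088 1252.21196936] [ 242.45943887    3.30287182 1327.65935312]
side [[443.57189316   0.         324.41216741]
 [  0.         443.57189316 238.63352926]
 [  0.           0.           1.        ]] -0.06279391976885194 [[ 0.94716701 -0.32058611 -0.00996013]
 [-0.19085389 -0.53837372 -0.82080968]
 [ 0.25777791  0.77934478 -0.57111493]] [-482.7477173   122.90133019  826.38994294] [ 267.67383752 -732.63805339  568.03400669]
```

View pics/top0.png

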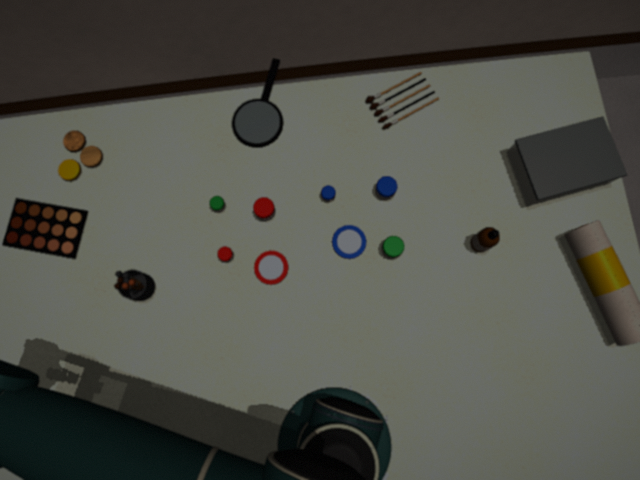

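View pics/side0.png

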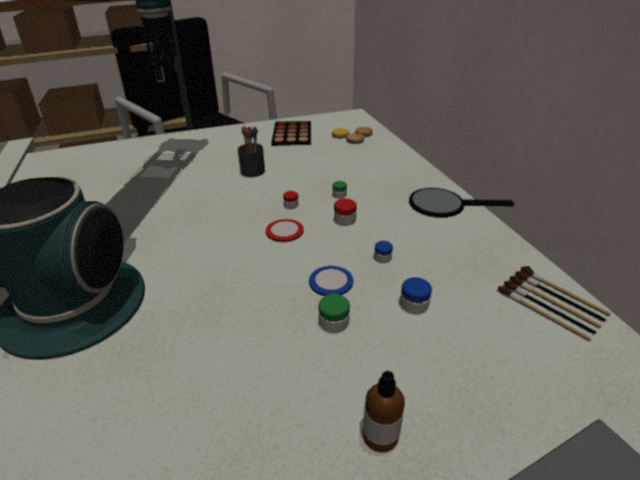

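The top view shows the pots and stands clearly:
- Red: large pot (264,208), small pot (225,254), stand (271,267).
- Blue: large pot (386,187), small pot (328,193), stand (349,242).
- Green: (217,203) and (393,247).

I'll fit cylinder silhouettes to the masks from both cameras.

```bash
cat > h.py <<'E'
from bench import bot
import cv2,numpy as np
from scipy.optimize import least_squares
from scipy.spatial.transform import Rotation as Rn
DIM={'red_large_pot':(27,46),'red_small_pot':(19,34),'blue_large_pot':(27,46),'blue_small_pot':(19,34),'green_large_pot':(27,46),'green_small_pot':(19,34),'red_stand':(44,8),'blue_stand':(44,8),'spray_bottle':(25,133),'brush_jar':(36,140)}
def proj(d,X):
    p=np.atleast_2d(X)@d["R"].T+d["t"]; s=p[:,:2]/p[:,2:]; s=s*(1+d["k1"]*(s**2).sum(1,keepdims=True))
    return s@d["mtx"][:2,:2].T+d["mtx"][:2,2]
def cyl(d,x,y,z,r,h):
    a=np.linspace(0,2*np.pi,60,endpoint=False); c=np.c_[x+r*np.cos(a),y+r*np.sin(a)]
    return cv2.convexHull(proj(d,np.r_[np.c_[c,0*a+z],np.c_[c,0*a+z+h]]).astype(np.float32))[:,0]
def cen(P):
    x,y=P.T;x2,y2=np.roll(x,-1),np.roll(y,-1);k=x*y2-x2*y;A=k.sum()/2
    return np.array([((x+x2)*k).sum(),((y+y2)*k).sum()])/(6*A),abs(A)
def pix2w(d,uv,z):
    n=cv2.undistortPoints(np.array([[uv]],float),d["mtx"],np.array([d["k1"],0,0,0,0.]))[0,0]
    C=-d["R"].T@d["t"]; v=d["R"].T@np.r_[n,1]; return C+v*(z-C[2])/v[2]
def locate(name,cams,z=0):
    r,h=DIM[name]; out={}; obs=[]
    for c,d in cams.items():
        L=[m for m in bot.masks_of(c,name) if m["conf"]>.3]
        if not L: out[c]=None; continue
        m=L[0]["mask"]; ys,xs=np.nonzero(m); uv=np.array([xs.mean(),ys.mean()])
        w=pix2w(d,uv,z+h/2)[:2]
        s=least_squares(lambda p:cen(cyl(d,p[0],p[1],z,r,h))[0]-uv,w,diff_step=1e-3)
        out[c]=(np.round(s.x,1),round(L[0]["conf"],2),len(xs),round(cen(cyl(d,*s.x,z,r,h))[1]),len(L)); obs.append((d,uv))
    return out
E
python3 - <<'E'
from h import *
cams={c:bot.read_camera(c) for c in("top","side")}
for n in DIM: print(n,locate(n,cams))
for c in cams:
  print(c,bot.read_state()['t'])
print(Rn.from_rotvec(bot.read_state()['orientation']).as_matrix())
E
```

```text
red_large_pot {'top': (array([596.1, 103.4]), 0.83, 446, 443, 1), 'side': (array([594.5, 101.7]), 0.87, 534, 597, 1)}
red_small_pot {'top': (array([492.6, 213.7]), 0.46, 217, 224, 1), 'side': (array([490.9, 210.9]), 0.56, 234, 271, 1)}
blue_large_pot {'top': (array([ 613.8, -212.2]), 0.96, 415, 449, 1), 'side': (array([ 611.6, -214.6]), 0.7, 988, 1043, 1)}
blue_small_pot {'top': (array([618.9, -63.6]), 0.61, 184, 218, 1), 'side': (array([617.6, -65.7]), 0.88, 389, 396, 1)}
green_large_pot {'top': (array([ 458.1, -205.9]), 0.91, 393, 444, 1), 'side': (array([ 457.1, -207.6]), 0.95, 1058, 1130, 1)}
green_small_pot {'top': (array([626.2, 223.5]), 0.65, 206, 227, 1), 'side': (array([625.2, 221. ]), 0.72, 225, 250, 1)}
red_stand {'top': (array([447.3, 103.5]), 0.63, 915, 955, 1), 'side': (array([447.4, 101.3]), 0.81, 729, 749, 1)}
blue_stand {'top': (array([ 488.6, -101.3]), 0.84, 937, 934, 1), 'side': (array([ 488.2, -101. ]), 0.88, 1056, 1159, 2)}
spray_bottle {'top': (array([ 440.7, -423.5]), 0.6, 561, 726, 1), 'side': (array([ 436.1, -447.3]), 0.69, 2641, 3577, 1)}
brush_jar {'top': (array([433.2, 424.7]), 0.6, 980, 1329, 1), 'side': (array([431. , 395.2]), 0.57, 984, 1494, 1)}
top 1.2
side 1.2
[[-4.04585034e-05 -9.29106675e-01  3.69811823e-01]
 [-2.75985699e-05  3.69811824e-01  9.29106675e-01]
 [-9.99999999e-01  2.73839881e-05 -4.06040484e-05]]
```

Request:
{"method": "apply_moves", "body": {
  "motion": [
    {"offset":[0,0,0],"twist":[-0.126,0,0]},
    {"offset":[0,0,0],"twist":[-0.126,0,0]},
    {"offset":[0,0,0],"twist":[-0.127,0,0]},
    {"offset":[0,0,0],"twist":[0,0,0]}
  ],
  "claw": 1
}}

```text
t: 1.6
tool_pos: [249.6, 627.2, 231.3]
orientation: [-1.211, 1.208, 1.211]
contact_force: [-1.0, 0.6, 0.3]
width: 1.0
```

Request:
{"method": "apply_moves", "body": {
  "motion": [
    {"offset":[0,-2.16,-3.28],"twist":[0,0,0]},
    {"offset":[0,-2.16,-3.28],"twist":[0,0,0]},
    {"offset":[0,-2.16,-3.28],"twist":[0,0,0]},
    {"offset":[0,-2.16,-3.28],"twist":[0,0,0]},
    {"offset":[0,-2.16,-3.28],"twist":[0,0,0]},
    {"offset":[0,-2.16,-3.28],"twist":[0,0,0]},
    {"offset":[0,-2.16,-3.28],"twist":[0,0,0]},
    {"offset":[0,-2.16,-3.28],"twist":[0,0,0]}
  ]
}}

```text
t: 2.4
tool_pos: [423.1, 363.4, 231.5]
orientation: [-1.206, 1.211, 1.206]
contact_force: [1.7, 0.4, -0.1]
width: 0.993
```

Request:
{"method": "apply_moves", "body": {
  "motion": [
    {"offset":[0,-2.16,-3.28],"twist":[0,0,0]},
    {"offset":[0,-2.16,-3.28],"twist":[0,0,0]},
    {"offset":[0,-2.16,-3.28],"twist":[0,0,0]},
    {"offset":[0,-2.16,-3.28],"twist":[0,0,0]},
    {"offset":[0,-2.16,-3.28],"twist":[0,0,0]},
    {"offset":[0,-2.16,-3.28],"twist":[0,0,0]},
    {"offset":[0,-2.16,-3.28],"twist":[0,0,0]},
    {"offset":[0,0,0],"twist":[0,0,0]}
  ]
}}

```text
t: 3.2
tool_pos: [575.4, 131.9, 231.0]
orientation: [-1.204, 1.213, 1.203]
contact_force: [-0.0, -0.1, 1.1]
width: 1.004
```

Request:
{"method": "apply_moves", "body": {
  "motion": [
    {"offset":[0,-1.99,-2.94],"twist":[0,0,0]},
    {"offset":[4,0,0],"twist":[0,0,0]},
    {"offset":[4,0,0],"twist":[0,0,0]},
    {"offset":[4,0,0],"twist":[0,0,0]},
    {"offset":[4,0,0],"twist":[0,0,0]},
    {"offset":[0,0,0],"twist":[0,0,0]}
  ]
}}

```text
t: 3.8
tool_pos: [590.8, 105.8, 66.0]
orientation: [-1.204, 1.217, 1.213]
contact_force: [-0.2, -1.6, 0.0]
width: 1.002
```

```bash
python3 - <<'E'
from h import *
s=bot.read_state();print(s['tool_pos'],Rn.from_rotvec(s['orientation']).as_matrix().round(4))
d=bot.read_camera("side"); cv2.imwrite("pics/s1.png",cv2.resize(d["color"][130:350,200:480],None,fx=2.8,fy=2.5))
E
```

```text
[590.79598014 105.82473854  66.00649431] [[-0.0079 -1.      0.0027]
 [-0.001   0.0027  1.    ]
 [-1.      0.0079 -0.001 ]]
```

View pics/s1.png

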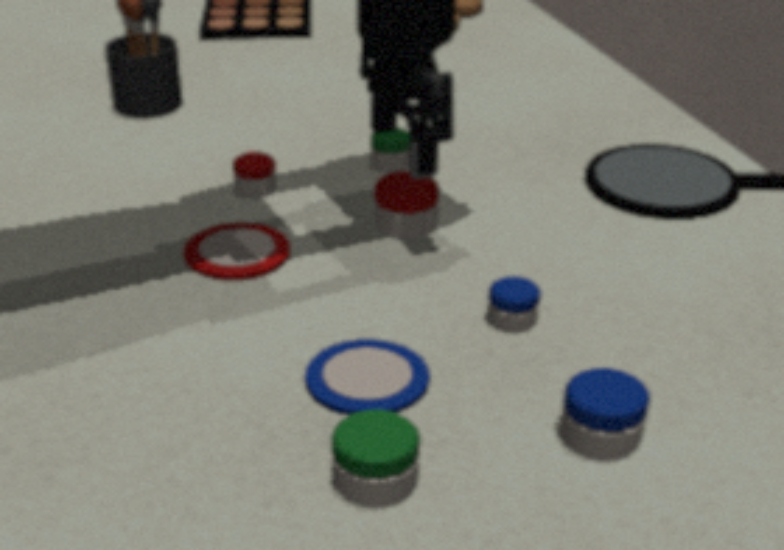

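The gripper is above the red large pot, with one finger either side of it. I'll correct the small offset and tilt, then descend.

Request:
{"method": "apply_moves", "body": {
  "motion": [
    {"offset":[0,-0.45,-0.33],"twist":[0,0,-0.008]},
    {"offset":[0,0,0],"twist":[0,0,0]},
    {"offset":[2,0,0],"twist":[0,0,0]},
    {"offset":[2,0,0],"twist":[0,0,0]},
    {"offset":[1.7,0,0],"twist":[0,0,0]},
    {"offset":[0,0,0],"twist":[0,0,0]}
  ]
}}

```text
t: 4.45
tool_pos: [598.0, 102.4, 13.0]
orientation: [-1.212, 1.205, 1.204]
contact_force: [-0.3, 0.5, 0.2]
width: 1.003
```

```bash
python3 - <<'E'
from h import *
s=bot.read_state();print(s['tool_pos'],Rn.from_rotvec(s['orientation']).as_matrix().round(4),s['contact_force'])
E
```

```text
[597.99519858 102.40305543  13.0396281 ] [[ 6.1e-03 -1.0e+00  2.0e-04]
 [-2.0e-04  2.0e-04  1.0e+00]
 [-1.0e+00 -6.1e-03 -2.0e-04]] [-0.30578637  0.47268479  0.20192383]
```

Request:
{"method": "apply_moves", "body": {
  "motion": [
    {"offset":[0,0,0],"twist":[0,0,0.004]},
    {"offset":[0,0,0],"twist":[0,0,0]},
    {"offset":[0,0,0],"twist":[0,0,0]}
  ]
}}

```text
t: 4.75
tool_pos: [599.2, 102.6, 15.4]
orientation: [-1.212, 1.205, 1.205]
contact_force: [0.2, 0.1, 0.4]
width: 0.998
```

```bash
python3 - <<'E'
from h import *
s=bot.read_state();print(s['tool_pos'],Rn.from_rotvec(s['orientation']).as_matrix().round(4),s['contact_force'])
E
```

```text
[599.18103793 102.56744169  15.43025656] [[ 5.5e-03 -1.0e+00 -1.0e-04]
 [ 2.0e-04 -1.0e-04  1.0e+00]
 [-1.0e+00 -5.5e-03  2.0e-04]] [0.17384161 0.05522518 0.4294841 ]
```

Request:
{"method": "apply_moves", "body": {
  "motion": [
    {"offset":[0.6,0.39,0],"twist":[0,0,0.005]},
    {"offset":[0,0,0],"twist":[0,0,0]},
    {"offset":[0,0,0],"twist":[0,0,0]},
    {"offset":[0,0,0],"twist":[0,0,0]}
  ]
}}

```text
t: 5.15
tool_pos: [594.8, 102.5, 8.3]
orientation: [-1.209, 1.21, 1.21]
contact_force: [0.5, -0.1, 0.1]
width: 0.997
```

```bash
cat > s.py <<'E'
from h import *
s=bot.read_state();print(s['t'],s['tool_pos'].round(1),Rn.from_rotvec(s['orientation']).as_matrix().round(4).tolist(),s['contact_force'].round(1),s['width'])
E
python3 s.py
```

```text
5.15 [594.8 102.5   8.3] [[-0.0009, -1.0, -0.0002], [0.0, -0.0002, 1.0], [-1.0, 0.0009, 0.0]] [ 0.5 -0.1  0.1] 0.996787483496392
```

Request:
{"method": "apply_moves", "body": {
  "motion": [
    {"offset":[0,0,0],"twist":[0,0,0]},
    {"offset":[0,0,0],"twist":[0,0,0]},
    {"offset":[0,0,0],"twist":[0,0,0]},
    {"offset":[0,0,0],"twist":[0,0,0]},
    {"offset":[0,0,0],"twist":[0,0,0]},
    {"offset":[0,0,0],"twist":[0,0,0]},
    {"offset":[0,0,0],"twist":[0,0,0]}
  ],
  "claw": -1
}}

```text
t: 5.85
tool_pos: [595.0, 102.6, 8.7]
orientation: [-1.209, 1.209, 1.21]
contact_force: [-0.4, 0.2, 5.5]
width: 0.616
```

```bash
python3 s.py
```

```text
5.85 [595.  102.6   8.7] [[-0.0003, -1.0, -0.0002], [0.0001, -0.0002, 1.0], [-1.0, 0.0003, 0.0001]] [-0.4  0.2  5.5] 0.616342238102149
```

Request:
{"method": "apply_moves", "body": {
  "motion": [
    {"offset":[-2,0,0],"twist":[0,0,0]},
    {"offset":[-3,0,0],"twist":[0,0,0]},
    {"offset":[-3,0,0],"twist":[0,0,0]},
    {"offset":[0,2.5,0],"twist":[0,0,0]},
    {"offset":[0,4,0],"twist":[0,0,0]},
    {"offset":[0,4,0],"twist":[0,0,0]},
    {"offset":[0,3,0],"twist":[0,0,0]},
    {"offset":[0,1.27,0],"twist":[0,0,0]}
  ]
}}

```text
t: 6.65
tool_pos: [444.8, 102.4, 88.0]
orientation: [-1.209, 1.21, 1.211]
contact_force: [0.9, -0.6, -1.1]
width: 0.618
```

Request:
{"method": "apply_moves", "body": {
  "motion": [
    {"offset":[0,0,0],"twist":[0,0,0]},
    {"offset":[0,0,0],"twist":[0,0,0]},
    {"offset":[0,0,0],"twist":[0,0,0]},
    {"offset":[0,0,0],"twist":[0,0,0]}
  ]
}}

```text
t: 7.05
tool_pos: [447.6, 102.4, 88.2]
orientation: [-1.209, 1.21, 1.21]
contact_force: [-0.5, 0.0, -1.3]
width: 0.614
```

```bash
python3 s.py; python3 - <<'E'
from h import *
d=bot.read_camera("side"); cv2.imwrite("pics/s2.png",cv2.resize(d["color"][130:350,200:480],None,fx=2.8,fy=2.5))
d=bot.read_camera("top"); cv2.imwrite("pics/t2.png",d["color"])
s=bot.read_state()
c={"top":d,"side":bot.read_camera("side")}
print(locate('red_large_pot',c,z=s['tool_pos'][2]-8.7))
E
```

```text
7.05 [447.6 102.4  88.2] [[-0.0016, -1.0, 0.0], [-0.0001, 0.0, 1.0], [-1.0, 0.0016, -0.0001]] [-0.5  0.  -1.3] 0.6139293467702907
{'top': (array([428.6,  91.7]), 0.39, 77, 488, 1), 'side': (array([437.7,  91.7]), 0.93, 347, 715, 1)}
```

View pics/s2.png

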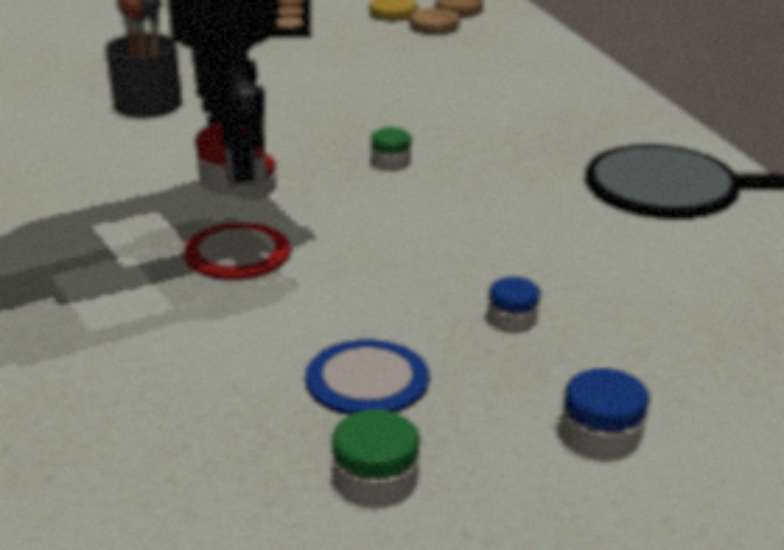

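Request:
{"method": "apply_moves", "body": {
  "motion": [
    {"offset":[2,0.04,0],"twist":[0,0,0]},
    {"offset":[2,0,0],"twist":[0,0,0]},
    {"offset":[1.5,0,0],"twist":[0,0,0]},
    {"offset":[1,0,0],"twist":[0,0,0]},
    {"offset":[0.3,0,0],"twist":[0,0,0]},
    {"offset":[0,0,0],"twist":[0,0,0]},
    {"offset":[0,0,0],"twist":[0,0,0]},
    {"offset":[0,0,0],"twist":[0,0,0]}
  ]
}}

```text
t: 8.1
tool_pos: [447.1, 102.6, 21.2]
orientation: [-1.209, 1.209, 1.209]
contact_force: [-0.6, -0.3, -0.1]
width: 0.618
```

```bash
python3 s.py
```

```text
8.1 [447.1 102.6  21.2] [[0.0001, -1.0, -0.0002], [0.0002, -0.0002, 1.0], [-1.0, -0.0001, 0.0002]] [-0.6 -0.3 -0.1] 0.6179591405597966
```

Request:
{"method": "apply_moves", "body": {
  "motion": [
    {"offset":[0.3,0,0],"twist":[0,0,0]},
    {"offset":[0.1,0,0],"twist":[0,0,0]},
    {"offset":[0,0,0],"twist":[0,0,0]},
    {"offset":[0,0,0],"twist":[0,0,0]}
  ]
}}

```text
t: 8.5
tool_pos: [446.7, 102.5, 16.7]
orientation: [-1.209, 1.21, 1.21]
contact_force: [-1.4, -0.3, 4.9]
width: 0.618
```

```bash
python3 s.py
```

```text
8.5 [446.7 102.5  16.7] [[-0.0007, -1.0, -0.0002], [0.0001, -0.0002, 1.0], [-1.0, 0.0007, 0.0001]] [-1.4 -0.3  4.9] 0.6184747330939433
```

Request:
{"method": "apply_moves", "body": {
  "motion": [
    {"offset":[0,0,0],"twist":[0,0,0]},
    {"offset":[0,0,0],"twist":[0,0,0]},
    {"offset":[0,0,0],"twist":[0,0,0]},
    {"offset":[0,0,0],"twist":[0,0,0]},
    {"offset":[0,0,0],"twist":[0,0,0]},
    {"offset":[-2,0,0],"twist":[0,0,0]},
    {"offset":[-4,0,0],"twist":[0,0,0]},
    {"offset":[-4,0,0],"twist":[0,0,0]}
  ],
  "claw": 1
}}

```text
t: 9.3
tool_pos: [446.2, 102.4, 117.3]
orientation: [-1.208, 1.211, 1.211]
contact_force: [0.3, 0.6, 0.0]
width: 0.999
```

Request:
{"method": "apply_moves", "body": {
  "motion": [
    {"offset":[0,-0.9,2.2],"twist":[0,0,0]},
    {"offset":[0,-1.2,3],"twist":[0,0,0]},
    {"offset":[0,-1.2,3],"twist":[0,0,0]},
    {"offset":[0,-1.2,2.78],"twist":[0,0,0]},
    {"offset":[0,0,0],"twist":[0,0,0]},
    {"offset":[0,0,0],"twist":[0,0,0]},
    {"offset":[0,0,0],"twist":[0,0,0]},
    {"offset":[0,0,0],"twist":[0,0,0]}
  ]
}}

```text
t: 10.1
tool_pos: [491.5, 211.6, 116.5]
orientation: [-1.208, 1.21, 1.209]
contact_force: [-0.1, 0.2, 0.1]
width: 1.002
```

```bash
python3 s.py; python3 - <<'E'
from h import *
c={k:bot.read_camera(k) for k in("top","side")}
print(locate('red_large_pot',c,z=8),locate('red_stand',c),locate('red_small_pot',c))
cv2.imwrite("pics/s3.png",cv2.resize(c["side"]["color"][130:350,200:480],None,fx=2.8,fy=2.5))
cv2.imwrite("pics/t3.png",c["top"]["color"])
E
```

```text
10.1 [491.5 211.6 116.5] [[-0.0008, -1.0, 0.0006], [-0.0, 0.0006, 1.0], [-1.0, 0.0008, -0.0]] [-0.1  0.2  0.1] 1.0020096121601014
{'top': (array([448.4, 101.1]), 0.6, 442, 437, 1), 'side': (array([447. , 100.4]), 0.95, 631, 652, 1)} {'top': (array([444.6,  99.5]), 0.61, 442, 956, 1), 'side': (array([441.6,  86.9]), 0.83, 315, 776, 1)} {'top': (array([497.8, 217.4]), 0.45, 134, 225, 1), 'side': (array([492.7, 212. ]), 0.58, 240, 270, 1)}
```

View pics/s3.png

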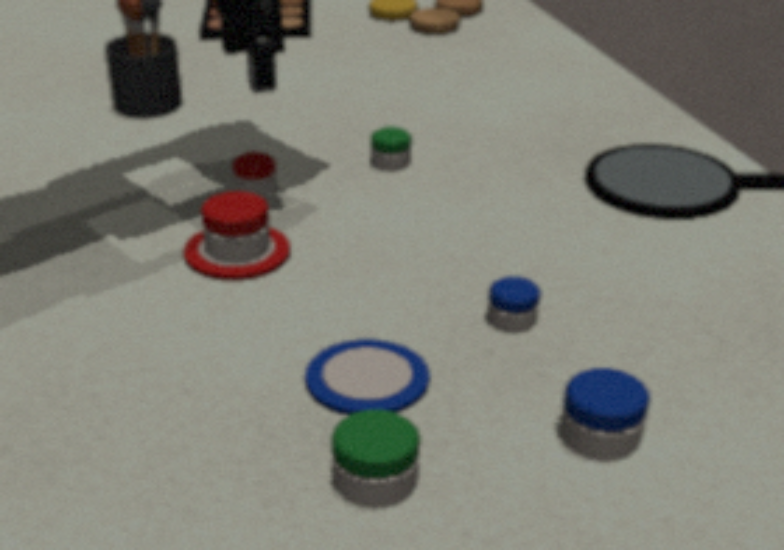

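View pics/t3.png

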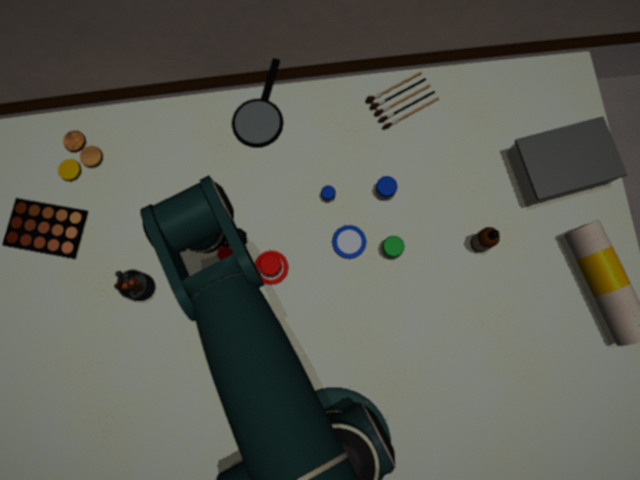

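The red large pot stands on the white spot of the red stand, within about 2 mm of centre. Next is the red small pot.

Request:
{"method": "apply_moves", "body": {
  "motion": [
    {"offset":[2,0,0.07],"twist":[0,0,0]},
    {"offset":[3,0,0],"twist":[0,0,0]},
    {"offset":[3,0,0],"twist":[0,0,0]},
    {"offset":[2,0,0],"twist":[0,0,0]},
    {"offset":[0.6,0,0],"twist":[0,0,0]},
    {"offset":[0,0,0],"twist":[0,0,0]},
    {"offset":[0,0,0],"twist":[0,0,0]},
    {"offset":[0,0,0],"twist":[0,0,0]}
  ]
}}

```text
t: 11.3
tool_pos: [492.2, 213.3, 11.7]
orientation: [-1.209, 1.208, 1.209]
contact_force: [0.6, 0.2, -0.2]
width: 0.994
```

```bash
python3 s.py
```

```text
11.3 [492.2 213.3  11.7] [[0.0007, -1.0, -0.0002], [0.0006, -0.0002, 1.0], [-1.0, -0.0007, 0.0006]] [ 0.6  0.2 -0.2] 0.9938443419380191
```

Request:
{"method": "apply_moves", "body": {
  "motion": [
    {"offset":[0.6,0.03,-0.1],"twist":[0,0,0]},
    {"offset":[0,0,0],"twist":[0,0,0]},
    {"offset":[0,0,0],"twist":[0,0,0]},
    {"offset":[0,0,0],"twist":[0,0,0]}
  ]
}}

```text
t: 11.7
tool_pos: [491.3, 212.0, 4.5]
orientation: [-1.209, 1.21, 1.21]
contact_force: [-1.2, -0.4, -0.0]
width: 0.997
```

Request:
{"method": "apply_moves", "body": {
  "motion": [
    {"offset":[0,0,0],"twist":[0,0,0]},
    {"offset":[0,0,0],"twist":[0,0,0]},
    {"offset":[0,0,0],"twist":[0,0,0]},
    {"offset":[0,0,0],"twist":[0,0,0]},
    {"offset":[0,0,0],"twist":[0,0,0]},
    {"offset":[0,0,0],"twist":[0,0,0]},
    {"offset":[0,0,0],"twist":[0,0,0]},
    {"offset":[0,0,0],"twist":[0,0,0]}
  ],
  "claw": -1
}}

```text
t: 12.5
tool_pos: [491.5, 212.1, 4.7]
orientation: [-1.209, 1.209, 1.21]
contact_force: [-0.8, 0.6, 5.5]
width: 0.426
```

```bash
python3 s.py
```

```text
12.5 [491.5 212.1   4.7] [[-0.0005, -1.0, -0.0002], [0.0002, -0.0002, 1.0], [-1.0, 0.0005, 0.0002]] [-0.8  0.6  5.5] 0.42565261542985117
```

Request:
{"method": "apply_moves", "body": {
  "motion": [
    {"offset":[-2,0,0],"twist":[0,0,0]},
    {"offset":[-4,0,0],"twist":[0,0,0]},
    {"offset":[-4,0,0],"twist":[0,0,0]},
    {"offset":[0,0.8,-2],"twist":[0,0,0]},
    {"offset":[0,1.2,-3],"twist":[0,0,0]},
    {"offset":[0,1.2,-3],"twist":[0,0,0]},
    {"offset":[0,0.8,-2],"twist":[0,0,0]},
    {"offset":[0,0.43,-1.03],"twist":[0,0,0]}
  ]
}}

```text
t: 13.3
tool_pos: [446.5, 100.5, 104.3]
orientation: [-1.208, 1.21, 1.209]
contact_force: [-0.1, 1.0, -0.9]
width: 0.427
```

Request:
{"method": "apply_moves", "body": {
  "motion": [
    {"offset":[0,0,0],"twist":[0,0,0]},
    {"offset":[1,0,0],"twist":[0,0,0]},
    {"offset":[1.5,0,0],"twist":[0,0,0]},
    {"offset":[1,0,0],"twist":[0,0,0]},
    {"offset":[0,0,0],"twist":[0,0,0]},
    {"offset":[0,0,0],"twist":[0,0,0]},
    {"offset":[0,0,0],"twist":[0,0,0]},
    {"offset":[0,0,0],"twist":[0,0,0]}
  ]
}}

```text
t: 14.1
tool_pos: [447.4, 101.8, 69.9]
orientation: [-1.209, 1.209, 1.21]
contact_force: [-0.1, 0.0, -0.3]
width: 0.426
```

```bash
python3 s.py;  python3 - <<'E'
from h import *
c={k:bot.read_camera(k) for k in("top","side")}
cv2.imwrite("pics/s4.png",cv2.resize(c["side"]["color"][130:350,200:480],None,fx=2.8,fy=2.5))
E
```

```text
14.1 [447.4 101.8  69.9] [[-0.0002, -1.0, -0.0002], [0.0001, -0.0002, 1.0], [-1.0, 0.0002, 0.0001]] [-0.1  0.  -0.3] 0.42608843200308427
```

View pics/s4.png

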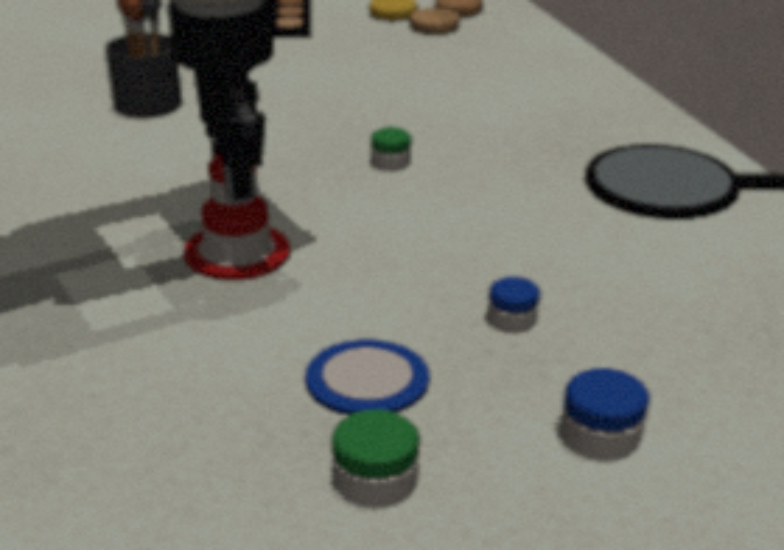

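Request:
{"method": "apply_moves", "body": {
  "motion": [
    {"offset":[0.5,0.03,0],"twist":[0,0,0]},
    {"offset":[0.4,0,0],"twist":[0,0,0]},
    {"offset":[0.2,0,0],"twist":[0,0,0]},
    {"offset":[0,0,0],"twist":[0,0,0]},
    {"offset":[0,0,0],"twist":[0,0,0]},
    {"offset":[0,0,0],"twist":[0,0,0]}
  ]
}}

```text
t: 14.8
tool_pos: [447.0, 101.7, 58.7]
orientation: [-1.209, 1.21, 1.21]
contact_force: [-2.5, -1.1, 5.7]
width: 0.426
```

```bash
python3 s.py
```

```text
14.8 [447.  101.7  58.7] [[-0.0005, -1.0, -0.0002], [0.0, -0.0002, 1.0], [-1.0, 0.0005, 0.0]] [-2.5 -1.1  5.7] 0.4264796774198754
```

Request:
{"method": "apply_moves", "body": {
  "motion": [
    {"offset":[0,0,0],"twist":[0,0,0]},
    {"offset":[0,0,0],"twist":[0,0,0]},
    {"offset":[0,0,0],"twist":[0,0,0]},
    {"offset":[0,0,0],"twist":[0,0,0]},
    {"offset":[0,0,0],"twist":[0,0,0]},
    {"offset":[-2,0,0],"twist":[0,0,0]},
    {"offset":[-4,0,0],"twist":[0,0,0]},
    {"offset":[-4,0,0],"twist":[0,0,0]}
  ],
  "claw": 1
}}

```text
t: 15.6
tool_pos: [446.4, 101.6, 159.3]
orientation: [-1.208, 1.211, 1.211]
contact_force: [0.8, 0.0, -0.7]
width: 1.0
```

Request:
{"method": "apply_moves", "body": {
  "motion": [
    {"offset":[0,-1.5,-3],"twist":[0,0,0]},
    {"offset":[0,-2,-4],"twist":[0,0,0]},
    {"offset":[0,-2,-4],"twist":[0,0,0]},
    {"offset":[0,-2,-4],"twist":[0,0,0]},
    {"offset":[0,-2,-4],"twist":[0,0,0]},
    {"offset":[0,-2,-4],"twist":[0,0,0]},
    {"offset":[0,-2,-4],"twist":[0,0,0]},
    {"offset":[0,-1.5,-2.5],"twist":[0,0,0]}
  ]
}}

```text
t: 16.4
tool_pos: [597.6, -196.0, 157.9]
orientation: [-1.208, 1.211, 1.209]
contact_force: [0.7, 0.3, 1.2]
width: 0.999
```

Request:
{"method": "apply_moves", "body": {
  "motion": [
    {"offset":[0,-1.57,-2.01],"twist":[0,0,0]},
    {"offset":[0,0,0],"twist":[0,0,0]},
    {"offset":[0,0,0],"twist":[0,0,0]},
    {"offset":[0,0,0],"twist":[0,0,0]}
  ]
}}

```text
t: 16.8
tool_pos: [612.3, -212.8, 158.2]
orientation: [-1.209, 1.21, 1.211]
contact_force: [0.3, 0.2, -0.1]
width: 1.005
```

```bash
python3 s.py; python3 - <<'E'
from h import *
c={k:bot.read_camera(k) for k in("top","side")}
print(locate('red_small_pot',c,z=54),locate('red_large_pot',c,z=8),locate('blue_large_pot',c))
cv2.imwrite("pics/s5.png",cv2.resize(c["side"]["color"][130:350,200:480],None,fx=2.8,fy=2.5))
cv2.imwrite("pics/t5.png",c["top"]["color"])
E
```

```text
16.8 [ 612.3 -212.8  158.2] [[-0.0012, -1.0, -0.0005], [0.0002, -0.0005, 1.0], [-1.0, 0.0012, 0.0002]] [ 0.3  0.2 -0.1] 1.0045464629670382
{'top': (array([447.8, 101.6]), 0.7, 226, 233, 1), 'side': (array([ 582.8, -130.6]), 0.61, 369, 486, 2)} {'top': (array([435.6, 102.5]), 0.37, 465, 436, 1), 'side': (array([445.2,  88. ]), 0.78, 445, 666, 1)} {'top': None, 'side': (array([ 610.2, -216. ]), 0.97, 952, 1047, 1)}
```

View pics/s5.png

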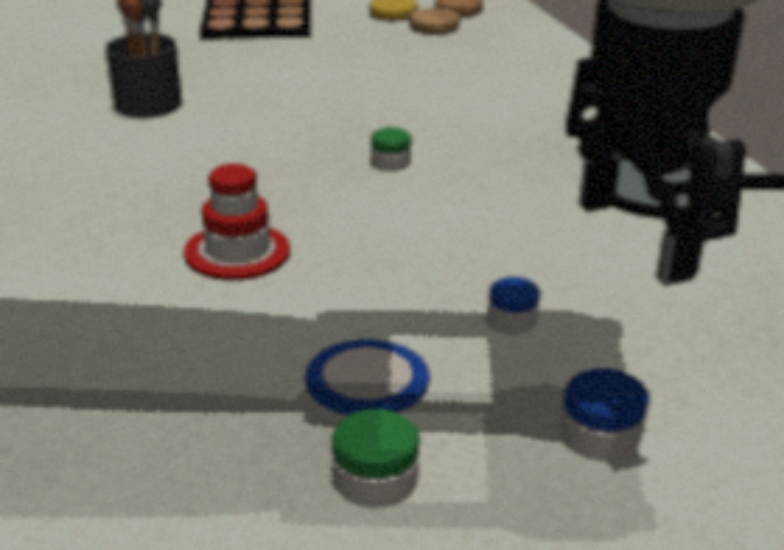

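View pics/t5.png

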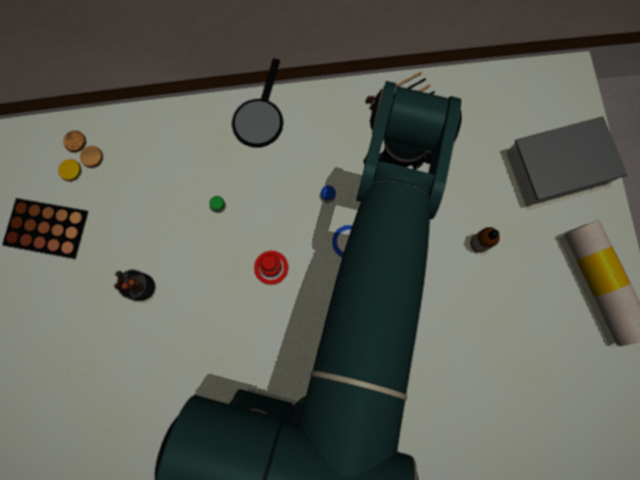

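The red stack is complete and central: the small pot measures (447.8,101.6). I'll descend on the blue large pot.

Request:
{"method": "apply_moves", "body": {
  "motion": [
    {"offset":[2.5,-0.02,-0.08],"twist":[0,0,0]},
    {"offset":[4,0,0],"twist":[0,0,0]},
    {"offset":[3,0,0],"twist":[0,0,0]},
    {"offset":[1.5,0,0],"twist":[0,0,0]},
    {"offset":[0,0,0],"twist":[0,0,0]},
    {"offset":[0,0,0],"twist":[0,0,0]},
    {"offset":[0,0,0],"twist":[0,0,0]}
  ]
}}

```text
t: 17.9
tool_pos: [613.6, -214.5, 50.4]
orientation: [-1.211, 1.209, 1.208]
contact_force: [0.1, -0.0, -0.1]
width: 1.001
```

```bash
python3 s.py
```

```text
17.9 [ 613.6 -214.5   50.4] [[0.0015, -1.0, -0.0002], [-0.001, -0.0002, 1.0], [-1.0, -0.0015, -0.001]] [ 0.1 -0.  -0.1] 1.0012499224314426
```

Request:
{"method": "apply_moves", "body": {
  "motion": [
    {"offset":[2,0.1,0.08],"twist":[0,0,0]},
    {"offset":[1.5,0,0],"twist":[0,0,0]},
    {"offset":[0.5,0,0],"twist":[0,0,0]},
    {"offset":[0,0,0],"twist":[0,0,0]},
    {"offset":[0,0,0],"twist":[0,0,0]},
    {"offset":[0,0,0],"twist":[0,0,0]}
  ]
}}

```text
t: 18.5
tool_pos: [612.1, -213.5, 9.1]
orientation: [-1.21, 1.209, 1.209]
contact_force: [0.3, -0.6, -0.6]
width: 0.998
```

```bash
python3 s.py
```

```text
18.5 [ 612.1 -213.5    9.1] [[-0.0001, -1.0, -0.0002], [-0.0004, -0.0002, 1.0], [-1.0, 0.0001, -0.0004]] [ 0.3 -0.6 -0.6] 0.9975085671728983
```

Request:
{"method": "apply_moves", "body": {
  "motion": [
    {"offset":[0,0,0],"twist":[0,0,0]},
    {"offset":[0,0,0],"twist":[0,0,0]},
    {"offset":[0,0,0],"twist":[0,0,0]},
    {"offset":[0,0,0],"twist":[0,0,0]},
    {"offset":[0,0,0],"twist":[0,0,0]},
    {"offset":[0,0,0],"twist":[0,0,0]},
    {"offset":[0,0,0],"twist":[0,0,0]}
  ],
  "claw": -1
}}

```text
t: 19.2
tool_pos: [612.0, -213.5, 8.9]
orientation: [-1.21, 1.209, 1.209]
contact_force: [-0.3, 0.5, 5.2]
width: 0.618
```

```bash
python3 s.py
```

```text
19.2 [ 612.  -213.5    8.9] [[-0.0001, -1.0, -0.0002], [-0.0004, -0.0002, 1.0], [-1.0, 0.0001, -0.0004]] [-0.3  0.5  5.2] 0.6183119137223269
```

Request:
{"method": "apply_moves", "body": {
  "motion": [
    {"offset":[-2,0,0],"twist":[0,0,0]},
    {"offset":[-4,0,0],"twist":[0,0,0]},
    {"offset":[-3,0,0],"twist":[0,0,0]},
    {"offset":[0,2,1.8],"twist":[0,0,0]},
    {"offset":[0,3,2.7],"twist":[0,0,0]},
    {"offset":[0,3,2.7],"twist":[0,0,0]},
    {"offset":[0,3,2.7],"twist":[0,0,0]},
    {"offset":[0,1.42,1.34],"twist":[0,0,0]}
  ]
}}

```text
t: 20.0
tool_pos: [485.5, -99.4, 98.1]
orientation: [-1.209, 1.21, 1.211]
contact_force: [0.1, -0.2, 0.3]
width: 0.613
```

Request:
{"method": "apply_moves", "body": {
  "motion": [
    {"offset":[0,0,0],"twist":[0,0,0]},
    {"offset":[2,0,0],"twist":[0,0,0]},
    {"offset":[2,0,0],"twist":[0,0,0]},
    {"offset":[1.5,0,0],"twist":[0,0,0]},
    {"offset":[1,0,0],"twist":[0,0,0]},
    {"offset":[0,0,0],"twist":[0,0,0]},
    {"offset":[0,0,0],"twist":[0,0,0]},
    {"offset":[0,0,0],"twist":[0,0,0]}
  ]
}}

```text
t: 20.8
tool_pos: [488.0, -101.2, 34.3]
orientation: [-1.21, 1.209, 1.209]
contact_force: [-0.6, -0.2, 0.2]
width: 0.615
```

```bash
python3 s.py;  python3 - <<'E'
from h import *
c={k:bot.read_camera(k) for k in("top","side")}
cv2.imwrite("pics/s6.png",cv2.resize(c["side"]["color"][130:350,200:480],None,fx=2.8,fy=2.5))
E
```

```text
20.8 [ 488.  -101.2   34.3] [[0.0001, -1.0, -0.0002], [-0.0003, -0.0002, 1.0], [-1.0, -0.0001, -0.0003]] [-0.6 -0.2  0.2] 0.6154855483241191
```

View pics/s6.png

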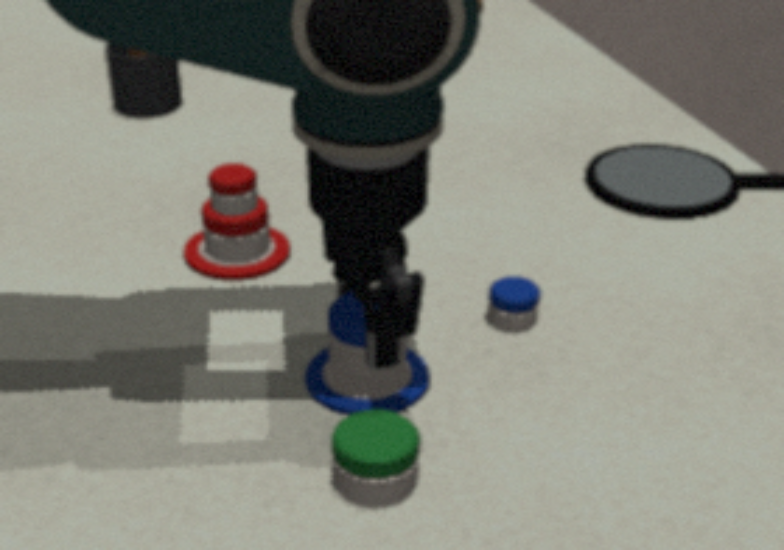

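Next, lower from 34.3 to about 16.9.

Request:
{"method": "apply_moves", "body": {
  "motion": [
    {"offset":[0.8,0.02,0],"twist":[0,0,0]},
    {"offset":[0.6,0,0],"twist":[0,0,0]},
    {"offset":[0.3,0,0],"twist":[0,0,0]},
    {"offset":[0,0,0],"twist":[0,0,0]},
    {"offset":[0,0,0],"twist":[0,0,0]},
    {"offset":[0,0,0],"twist":[0,0,0]}
  ]
}}

```text
t: 21.5
tool_pos: [487.2, -101.0, 16.9]
orientation: [-1.209, 1.21, 1.21]
contact_force: [-8.3, 1.9, 13.5]
width: 0.616
```

```bash
python3 s.py
```

```text
21.5 [ 487.2 -101.    16.9] [[-0.0014, -1.0, -0.0002], [0.0001, -0.0002, 1.0], [-1.0, 0.0014, 0.0001]] [-8.3  1.9 13.5] 0.6164143268660377
```

Request:
{"method": "apply_moves", "body": {
  "motion": [
    {"offset":[-0.05,-0.03,0],"twist":[0,0,0]},
    {"offset":[0,0,0],"twist":[0,0,0]},
    {"offset":[0,0,0],"twist":[0,0,0]}
  ]
}}

```text
t: 21.8
tool_pos: [487.5, -101.0, 16.9]
orientation: [-1.209, 1.21, 1.21]
contact_force: [-2.8, 0.9, 5.5]
width: 0.618
```

```bash
python3 s.py
```

```text
21.8 [ 487.5 -101.    16.9] [[-0.0011, -1.0, -0.0002], [-0.0, -0.0002, 1.0], [-1.0, 0.0011, -0.0]] [-2.8  0.9  5.5] 0.6179941531595728
```

Request:
{"method": "apply_moves", "body": {
  "motion": [
    {"offset":[0,0,0],"twist":[0,0,0]},
    {"offset":[0,0,0],"twist":[0,0,0]},
    {"offset":[0,0,0],"twist":[0,0,0]},
    {"offset":[0,0,0],"twist":[0,0,0]},
    {"offset":[0,0,0],"twist":[0,0,0]},
    {"offset":[-2,0,0],"twist":[0,0,0]},
    {"offset":[-4,0,0],"twist":[0,0,0]},
    {"offset":[-4,0,0],"twist":[0,0,0]}
  ],
  "claw": 1
}}

```text
t: 22.6
tool_pos: [487.2, -100.9, 117.7]
orientation: [-1.208, 1.211, 1.211]
contact_force: [0.1, -0.3, 0.3]
width: 1.006
```

Request:
{"method": "apply_moves", "body": {
  "motion": [
    {"offset":[0,-2,0.6],"twist":[0,0,0]},
    {"offset":[0,-3,0.9],"twist":[0,0,0]},
    {"offset":[0,-3,0.9],"twist":[0,0,0]},
    {"offset":[0,-3,0.8],"twist":[0,0,0]},
    {"offset":[0,-2.07,0.44],"twist":[0,0,0]},
    {"offset":[0,0,0],"twist":[0,0,0]},
    {"offset":[0,0,0],"twist":[0,0,0]},
    {"offset":[0,0,0],"twist":[0,0,0]}
  ]
}}

```text
t: 23.4
tool_pos: [617.7, -64.7, 116.7]
orientation: [-1.209, 1.21, 1.21]
contact_force: [0.3, 0.4, -1.1]
width: 1.002
```

```bash
python3 s.py; python3 - <<'E'
from h import *
c={k:bot.read_camera(k) for k in("top","side")}
print(locate('blue_large_pot',c,z=8),locate('blue_small_pot',c))
cv2.imwrite("pics/s7.png",cv2.resize(c["side"]["color"][130:350,200:480],None,fx=2.8,fy=2.5))
cv2.imwrite("pics/t7.png",c["top"]["color"])
E
```

```text
23.4 [617.7 -64.7 116.7] [[-0.0013, -1.0, -0.0], [-0.0, -0.0, 1.0], [-1.0, 0.0013, -0.0]] [ 0.3  0.4 -1.1] 1.0021895843186928
{'top': None, 'side': (array([444.7, 483.7]), 0.65, 985, 377, 1)} {'top': None, 'side': (array([617.3, -64.9]), 0.79, 367, 395, 1)}
```

View pics/s7.png

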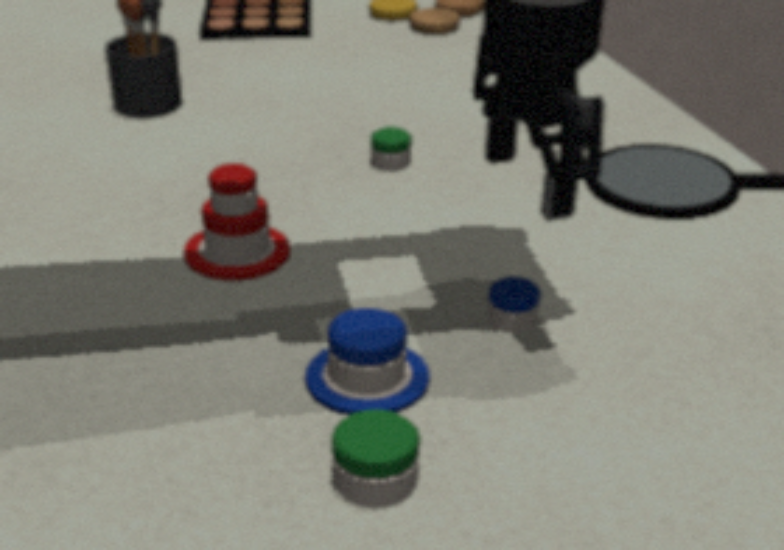

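View pics/t7.png

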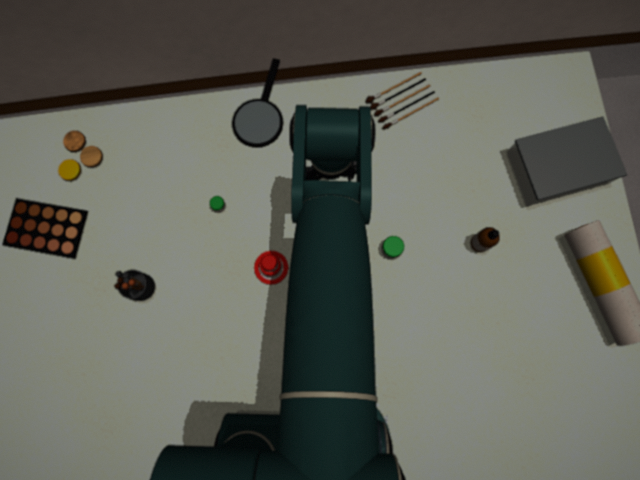

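The blue large pot is central on its stand, with the ring showing evenly on both sides (22 and 23 px in the zoomed view). Next is the blue small pot.

Request:
{"method": "apply_moves", "body": {
  "motion": [
    {"offset":[2,-0.04,0],"twist":[0,0,0]},
    {"offset":[3,0,0],"twist":[0,0,0]},
    {"offset":[3,0,0],"twist":[0,0,0]},
    {"offset":[2,0,0],"twist":[0,0,0]},
    {"offset":[0,0,0],"twist":[0,0,0]},
    {"offset":[0,0,0],"twist":[0,0,0]},
    {"offset":[0,0,0],"twist":[0,0,0]},
    {"offset":[0,0,0],"twist":[0,0,0]}
  ]
}}

```text
t: 24.5
tool_pos: [619.4, -64.7, 18.3]
orientation: [-1.21, 1.209, 1.208]
contact_force: [-0.1, -0.3, 0.5]
width: 0.999
```

```bash
python3 s.py
```

```text
24.5 [619.4 -64.7  18.3] [[0.0011, -1.0, -0.0002], [-0.0003, -0.0002, 1.0], [-1.0, -0.0011, -0.0003]] [-0.1 -0.3  0.5] 0.9993975598217343
```

Request:
{"method": "apply_moves", "body": {
  "motion": [
    {"offset":[0.8,0.1,0],"twist":[0,0,0]},
    {"offset":[0.5,0,0],"twist":[0,0,0]},
    {"offset":[0,0,0],"twist":[0,0,0]},
    {"offset":[0,0,0],"twist":[0,0,0]},
    {"offset":[0,0,0],"twist":[0,0,0]}
  ]
}}

```text
t: 25.0
tool_pos: [617.7, -64.6, 3.9]
orientation: [-1.209, 1.21, 1.21]
contact_force: [0.3, -0.6, 0.6]
width: 1.0
```

Request:
{"method": "apply_moves", "body": {
  "motion": [
    {"offset":[0,0,0],"twist":[0,0,0]},
    {"offset":[0,0,0],"twist":[0,0,0]},
    {"offset":[0,0,0],"twist":[0,0,0]},
    {"offset":[0,0,0],"twist":[0,0,0]},
    {"offset":[0,0,0],"twist":[0,0,0]},
    {"offset":[0,0,0],"twist":[0,0,0]},
    {"offset":[0,0,0],"twist":[0,0,0]},
    {"offset":[0,0,0],"twist":[0,0,0]}
  ],
  "claw": -1
}}

```text
t: 25.8
tool_pos: [617.9, -64.6, 4.1]
orientation: [-1.209, 1.209, 1.21]
contact_force: [1.1, -0.4, 5.6]
width: 0.426
```

```bash
python3 s.py
```

```text
25.8 [617.9 -64.6   4.1] [[-0.0003, -1.0, -0.0002], [-0.0001, -0.0002, 1.0], [-1.0, 0.0003, -0.0001]] [ 1.1 -0.4  5.6] 0.42566184120041867
```

Request:
{"method": "apply_moves", "body": {
  "motion": [
    {"offset":[-2,0,0],"twist":[0,0,0]},
    {"offset":[-4,0,0],"twist":[0,0,0]},
    {"offset":[-4,0,0],"twist":[0,0,0]},
    {"offset":[0,2,-0.6],"twist":[0,0,0]},
    {"offset":[0,3,-0.9],"twist":[0,0,0]},
    {"offset":[0,3,-0.9],"twist":[0,0,0]},
    {"offset":[0,3,-0.8],"twist":[0,0,0]},
    {"offset":[0,2,-0.45],"twist":[0,0,0]}
  ]
}}

```text
t: 26.6
tool_pos: [485.9, -101.4, 103.4]
orientation: [-1.208, 1.21, 1.21]
contact_force: [-0.8, 0.4, 0.1]
width: 0.428
```

Request:
{"method": "apply_moves", "body": {
  "motion": [
    {"offset":[0,0,0],"twist":[0,0,0]},
    {"offset":[1,0,0],"twist":[0,0,0]},
    {"offset":[1.5,0,0],"twist":[0,0,0]},
    {"offset":[1,0,0],"twist":[0,0,0]},
    {"offset":[0,0,0],"twist":[0,0,0]},
    {"offset":[0,0,0],"twist":[0,0,0]},
    {"offset":[0,0,0],"twist":[0,0,0]},
    {"offset":[0,0,0],"twist":[0,0,0]}
  ]
}}

```text
t: 27.4
tool_pos: [488.0, -101.1, 69.4]
orientation: [-1.209, 1.209, 1.21]
contact_force: [-0.8, -0.2, -0.6]
width: 0.425
```

```bash
python3 s.py;  python3 - <<'E'
from h import *
c={k:bot.read_camera(k) for k in("top","side")}
cv2.imwrite("pics/s8.png",cv2.resize(c["side"]["color"][130:350,200:480],None,fx=2.8,fy=2.5))
E
```

```text
27.4 [ 488.  -101.1   69.4] [[-0.0003, -1.0, -0.0003], [-0.0002, -0.0003, 1.0], [-1.0, 0.0003, -0.0002]] [-0.8 -0.2 -0.6] 0.4250558343379715
```

View pics/s8.png

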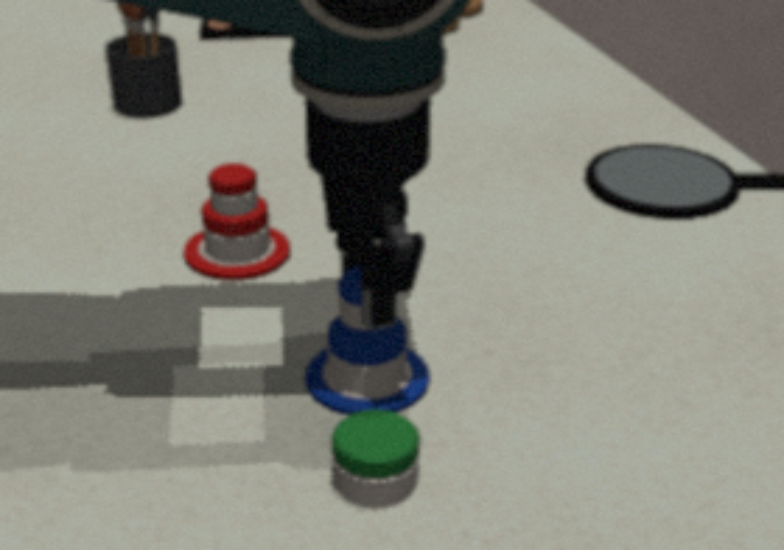

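Contact should come at about z = 58.1.

Request:
{"method": "apply_moves", "body": {
  "motion": [
    {"offset":[0.5,0.02,0],"twist":[0,0,0]},
    {"offset":[0.4,0,0],"twist":[0,0,0]},
    {"offset":[0.2,0,0],"twist":[0,0,0]},
    {"offset":[0,0,0],"twist":[0,0,0]},
    {"offset":[0,0,0],"twist":[0,0,0]},
    {"offset":[0,0,0],"twist":[0,0,0]}
  ]
}}

```text
t: 28.1
tool_pos: [487.6, -101.1, 58.1]
orientation: [-1.209, 1.21, 1.21]
contact_force: [-0.9, 0.7, 4.1]
width: 0.429
```

```bash
python3 s.py
```

```text
28.1 [ 487.6 -101.1   58.1] [[-0.0007, -1.0, -0.0002], [0.0, -0.0002, 1.0], [-1.0, 0.0007, 0.0]] [-0.9  0.7  4.1] 0.42947582667206086
```

Request:
{"method": "apply_moves", "body": {
  "motion": [
    {"offset":[0,0,0],"twist":[0,0,0]},
    {"offset":[0,0,0],"twist":[0,0,0]},
    {"offset":[0,0,0],"twist":[0,0,0]},
    {"offset":[0,0,0],"twist":[0,0,0]},
    {"offset":[0,0,0],"twist":[0,0,0]},
    {"offset":[-2,0,0],"twist":[0,0,0]},
    {"offset":[-4,0,0],"twist":[0,0,0]},
    {"offset":[-4,0,0],"twist":[0,0,0]}
  ],
  "claw": 1
}}

```text
t: 28.9
tool_pos: [487.1, -101.0, 158.7]
orientation: [-1.208, 1.211, 1.211]
contact_force: [0.4, 0.2, -0.1]
width: 1.002
```

Request:
{"method": "apply_moves", "body": {
  "motion": [
    {"offset":[-4,0,0],"twist":[0,0,0]},
    {"offset":[-4,0,0],"twist":[0,0,0]},
    {"offset":[0,0,3],"twist":[0,0,0]},
    {"offset":[0,0,4],"twist":[0,0,0]},
    {"offset":[0,0,4],"twist":[0,0,0]},
    {"offset":[0,0,4],"twist":[0,0,0]},
    {"offset":[0,0,4],"twist":[0,0,0]},
    {"offset":[0,0,4],"twist":[0,0,0]}
  ]
}}

```text
t: 29.7
tool_pos: [487.3, 130.5, 238.1]
orientation: [-1.209, 1.209, 1.21]
contact_force: [0.2, 0.9, 0.4]
width: 1.0
```

Request:
{"method": "apply_moves", "body": {
  "motion": [
    {"offset":[0,0,4],"twist":[0,0,0]},
    {"offset":[0,0,4],"twist":[0,0,0]},
    {"offset":[0,0,4],"twist":[0,0,0]},
    {"offset":[0,0,4],"twist":[0,0,0]},
    {"offset":[0,0,2],"twist":[0,0,0]},
    {"offset":[0,0,0],"twist":[0,0,0]},
    {"offset":[0,0,0],"twist":[0,0,0]},
    {"offset":[0,0,0],"twist":[0,0,0]}
  ]
}}

```text
t: 30.5
tool_pos: [487.7, 308.2, 237.9]
orientation: [-1.209, 1.21, 1.21]
contact_force: [0.0, -0.5, 0.7]
width: 0.995
```

```bash
python3 s.py; python3 - <<'E'
from h import *
c={k:bot.read_camera(k) for k in("top","side")}
for n,z in(('red_large_pot',8),('red_small_pot',54),('blue_large_pot',8),('blue_small_pot',54),('red_stand',0),('blue_stand',0),('green_large_pot',0),('green_small_pot',0)):print(n,locate(n,c,z=z))
cv2.imwrite("pics/s9.png",cv2.resize(c["side"]["color"][130:350,200:480],None,fx=2.8,fy=2.5))
cv2.imwrite("pics/t9.png",cv2.resize(c["top"]["color"][160:310,180:440],None,fx=3,fy=3))
E
```

```text
30.5 [487.7 308.2 237.9] [[-0.001, -1.0, 0.0004], [-0.0002, 0.0004, 1.0], [-1.0, 0.001, -0.0002]] [ 0.  -0.5  0.7] 0.9950110003628486
red_large_pot {'top': (array([437.7,  92.9]), 0.5, 149, 435, 1), 'side': (array([444.7,  89.4]), 0.96, 464, 665, 1)}
red_small_pot {'top': (array([447.6, 100.7]), 0.7, 189, 233, 2), 'side': (array([446.4,  96.2]), 0.74, 291, 350, 2)}
blue_large_pot {'top': (array([478.9, -93.9]), 0.67, 160, 436, 1), 'side': (array([ 484.4, -115. ]), 0.63, 537, 933, 1)}
blue_small_pot {'top': (array([ 487.2, -100.6]), 0.79, 186, 233, 1), 'side': (array([ 487.4, -104.2]), 0.63, 468, 489, 2)}
red_stand {'top': (array([442.8, 102. ]), 0.58, 472, 956, 1), 'side': (array([442.1,  89.4]), 0.7, 393, 772, 1)}
blue_stand {'top': (array([487.1, -98.2]), 0.96, 508, 934, 1), 'side': (array([ 485.9, -112.8]), 0.74, 615, 1196, 1)}
green_large_pot {'top': (array([ 458.6, -206.3]), 0.81, 406, 444, 1), 'side': (array([ 456.9, -207.6]), 0.61, 1049, 1130, 1)}
green_small_pot {'top': (array([626.8, 222.9]), 0.6, 184, 227, 1), 'side': (array([623.9, 218.2]), 0.8, 240, 251, 1)}
```

View pics/s9.png

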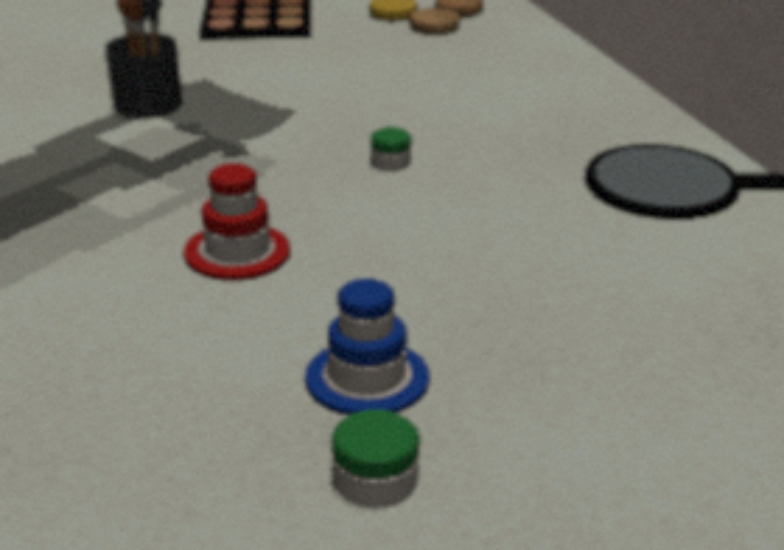

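View pics/t9.png

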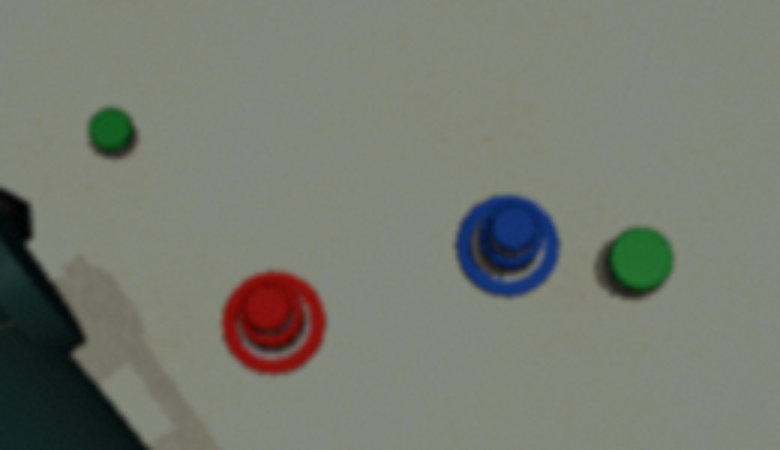

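```bash
python3 -c "
from bench import bot
print(bot.finish_job())"
```

```text
the job is handed in; nothing more can be done
None
```

Both stands are set and the job is handed in at about 31 s. I finished the red stand first: large pot in the middle, small pot on its lid. Then I did the same on the blue stand.

**What the last checks showed**
- **Stacks:** both are upright. The small pots measured within about 2 mm of their stand centres in the top camera: red (447.6, 100.7) against (447.3, 102.4), blue (487.2, −100.6) against (488.4, −101.1).
- **Red large pot:** it measured about 1–2 mm off the middle of its stand, towards −y, before the small pot covered it.
- **Blue large pot:** I could only judge this one by eye, from its ring showing evenly in the side view. No usable measurement was possible because the arm hid it from the top camera.
- **Bystanders:** both green pots measured within about 2 mm of their starting places. The side camera put the green small pot about 3 mm off in y, which I take as noise. The spray bottle and brush jar were not measured again, but the arm never went close to the bottle and only passed high over the jar. Both looked unmoved when last seen in the pictures.

**Checks that disagreed**
- The last mask fits for the large pots and the stands were off by up to 15 mm, because the stacked pots partly hide them. I did not use those numbers.
- The side camera put the small pots 3–6 mm off in y. The top camera and the grip positions contradict that.

The highest force I read was about 16 N.

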